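# Mark the cheese: fetch the mallet from the drawer and strike the punch

### The job

Pull the drawer of the small green cabinet well open by its black knob, take the mallet out and, holding it in the gripper, strike the red sprung pin of the rind punch all the way down with the mallet's head (never press the pin with the gripper itself). Then lay the mallet back inside the drawer without dropping it, push the drawer fully shut and let go. Do not knock over or push aside the jars, bottles, glass cylinders and the cheese dish standing around.

Things in the scene. Friction and masses are not known exactly. Their poses are not given: they have to be found in the camera images.
- cabinet: Mint-green cabinet with one drawer, 260 deep (x), 240 wide, 105 high, fixed; origin on the bench under its middle, 30 mm behind the carcass front; its front faces its -x. A grey shelf board, 250 wide, stands over it from z 210 to 224 and x +226 to -65 mm, 23 mm out beyond the drawer front, so an upright gripper cannot take the knob: lean its body back from the cabinet by about 25 to 40 degrees.
- drawer (a joint): How far the drawer is open, m: 0 shut, 0.19 fully open; it slides along the cabinet's -x with about 3 N of friction and stays where it is left.
- drawer_knob (a point): Centre of the drawer's black knob: a block 18 (x) by 22 (y, grip across this) by 36 mm (z), on a stem from the front panel; 40 mm out from the panel's front face, 56 mm above the bench. It moves with the drawer; axes as the cabinet.
- drawer_floor (a point): Point on the drawer's inner floor, 22 mm above the bench, moving with the drawer, axes as the cabinet; over the cabinet's origin when shut. Inside: x -30 to +195, y -96 to +96 mm from here; side walls 43 mm above the floor; front panel 12 thick, 226 wide, outer face at x -42, top 68 mm above the floor.
- mallet: Mallet, 240 g: yellow cylindrical head with black band, 42 diameter, 50 long, standing on a flat striking face; wooden handle 20 (y) by 18 mm (z), level, from the head along -x to 101 mm from the head's axis, centre line 25 mm above the face. Origin: under the handle, level with the lower face; the head's axis is at x +50. Starts in the drawer, handle to its front.
- mallet_grip (a point): Point on the mallet handle's centre line, 50 mm along -x from the head's axis, 25 mm above the body's origin; axes as the mallet. Grip across y.
- punch: Rind-marking punch, mint-green, fixed: dark base plate 310 by 160 by 20 mm (x -150 to +160), column 130 wide, 170 high (x +20 to +140) with a black dial on top to 188, a nose 60 wide from the column to x -140, top at z 125; yellow cheese block under the nose. Origin on the bench 80 mm ahead of the column's middle, +x points to its back.
- pin (a joint): How far the sprung pin is pushed down, m: 0 up, 0.012 fully down; needs about 3 N to start and 8 N at the bottom; springs back by itself.
- pin_top (a point): Centre of the top of the pin's red cap (32 mm diameter, 12 mm thick); 155 mm above the bench when up, 100 mm in front (-x) of the punch's origin; moves with the pin.
- pot_front: Clear sample jar with white cap, 28 diameter, 45 high, loose in the drawer's front left corner; origin at the centre of its underside.
- pot_back: Clear sample jar with blue cap, 28 diameter, 45 high, loose in the drawer to the left of the mallet's head; origin at the centre of its underside.
- shelf_bottle: Small amber bottle, 54 diameter, 110 high, loose on the cabinet's shelf; origin at the centre of its underside.
- punch_jar: Clear jar with red cap, 28 diameter, 45 high, loose on the punch's base plate beside the cheese; origin at the centre of its underside.
- cylinder_mid: Glass measuring cylinder, 230 high, tube 30 and foot 68 diameter, loose between cabinet and punch; origin at the centre of its underside.
- cylinder_side: Glass measuring cylinder, 250 high, tube 30 and foot 68 diameter, loose on the right of the bench; origin at the centre of its underside.
- amber_bottle: Amber bottle with yellow cap, 90 diameter, 220 high, loose on the left of the bench; origin at the centre of its underside.
- cheese_dish: Metal dish 100 by 90 mm with a piece of blue cheese, 38 high in all, loose in front of the robot; origin at the centre of its underside.

How it is judged:
On the way, in this order (a step that is already met when the one before it is completed fails the run):
1. the drawer is pulled open by at least 120 mm (value of joint drawer above 0.12 m), for 0.1 s.
2. the mallet's head drives the pin at least 9 of its 12 mm down while the gripper holds the mallet (value of joint pin above 0.009 m and contact force between mallet and pin above 1 N and contact force between the fingers and mallet above 1 N), for 0.02 s.
At the end, for the whole second after the job is handed in: The drawer is shut to within 10 mm, the mallet lies at rest inside it (its grip point within the drawer's inside and less than 50 mm above its floor), and the pin is back up (within 3 mm) (value of joint drawer below 0.01 m and value of joint pin below 0.003 m and x of mallet_grip in the frame of drawer_floor between -0.03 and 0.2 m and y of mallet_grip in the frame of drawer_floor between -0.1 and 0.1 m and z of mallet_grip in the frame of drawer_floor between 0 and 0.05 m and linear speed of mallet below 0.03 m/s and angular speed of mallet below 0.3 rad/s); the robot touches nothing.
It fails at once if the gripper or arm presses the pin itself (contact force between any of the fingers, the arm and pin above 1 N).
It fails at once if the mallet is dropped: it moves faster than 0.9 m/s while not held (contact force between the fingers and mallet below 0.1 N and linear speed of mallet above 0.9 m/s).
It fails at once if a bystander is pushed more than 40 mm aside (jars in the drawer may ride with it) (distance of any of cylinder_mid, cylinder_side, shelf_bottle, punch_jar, amber_bottle, cheese_dish from where it was at the start of the episode above 0.04 m).
It fails at once if a bystander is knocked over (leans more than 35 degrees) (angle between any of cylinder_mid, cylinder_side, shelf_bottle, punch_jar, amber_bottle, cheese_dish, pot_front, pot_back's own z axis and vertical above 0.61 rad).
It also fails if it takes over 72 s, if anything falls off the work surface, if the arm or the gripper's body presses on something with over 40 N, if the wrist force passes 120 N, or if a joint passes its speed limit or range.

### The arm

A 7-joint arm with a two-finger parallel gripper is mounted at the origin on the work surface. World frame = base frame: x ahead of the robot, y to its left, z up, the work surface at z = 0. Lengths are in m, angles in rad, forces in N, time in s.
With the tool pointing down it reaches from about 0.4 to 0.85 m from the base axis. Payload 4.5 kg.
Tool frame: the origin (TCP) lies midway between the tips of the shut fingers; the grasp point (between the pads) lies 19 mm behind it; z points along the fingers, y is the line along which they close (so a half turn about z gives the same grasp; the last joint's range is limited). The gripper opens to 88 mm and grips with 3 to 60 N. Pads are 18 mm wide; open, the fingers measure 123 mm over their backs; the gripper's body (75 mm by 187 mm) begins 45 mm behind the grasp point.
Start: joints at [1.175, 0.689, -0.195, 1.565, 0.157, 0.902, -0.215], TCP at [0.26, -0.568, 0.239] pointing down, gripper open.
Joint ranges: [-3.01, 3.01], [-0.46, 2.08], [-1.47, 1.51], [0.13, 2.56], [-1, 4.14], [0.04, 2.09], [-2.66, 2.66]. Speed limits (rad/s): [2.57, 2.57, 3.14, 3.14, 3.14, 3.14, 3.14].

### API

Orientations are given as a unit quaternion [x, y, z, w].
In Python, from plant import r gives the robot as it stands.
- The arm moves only by the tool move_arm, never from a script. Its argument "targets" is a list that holds one entry, the list of rows, each a list of 7 numbers: the opening, from 0 (shut) to 1 (fully open), then the shift along the tool's x, y, z in mm, then the turn, a rotation vector about the tool's x, y, z in degrees. In form: [[[claw, dx, dy, dz, ax, ay, az], ...]]. A call has 1 to 10 rows; each row is the pose to reach, as a shift and turn from the pose commanded when the call began, along the tool's axes at that moment; what a row does not reach only later rows make up. A row lasts 1/8 s, in which the tool goes at most 62.5 mm and 10.7 degrees, less where a joint would pass 70% of its speed; a pose out of reach is approached as far as the arm can. A call with a gripper value outside its range is refused whole. The fingers move at their own pace and stop on an object; "newtons" is the grip in N (left out, the last holds). Time passes only in rows, so rows that repeat a pose let the fingers close. It gives the time, the measured TCP pose, the force, the opening and the grip force at its end, in the units of the state.
- r.get_state(): the state, without advancing time (a new reading comes with each control period).
- r.snapshot(name): name is "scene" or "side" or "wrist"; returns the picture (384x512x3 uint8, red, green, blue); there is no depth.
- r.camera_info(name): a dict with "fx", "fy", "cx", "cy" (pixels), "R" (3x3) and "t" (3): a world point X has camera coordinates R X + t. Camera axes: x right, y down, z forward; pixel columns grow to the right and rows downward; lengths in m; the calibration is good to about 2 mm. The wrist camera is an equidistant fisheye: a pixel r from the principal point sees the ray r / f radians off the axis. A picture is of the moment at which its call begins: read the wrist's pose just before it. camera_info takes no time and is no camera call; for the wrist camera it gives the pose at the moment of the call.
- r.finish_job(): hands the job in; it is judged then, once.
The state is a dict: "clock": time; "q": joint angles; "qd": joint speeds; "joint_torque": joint torques, N m; "tool_pos": TCP position; "eef_rot": TCP orientation; "contact_force": force on the tool from outside, world axes, zero at the start; "moment": the same for the moment, N m; "opening": opening from 0.0 (shut) to 1.0 (fully open); "finger_force": force on a finger pad.
Only numpy, scipy, OpenCV 4.12 (cv2) and the standard library are available. Lean on these libraries where they do the work, as an engineer would, in place of code of your own. Each camera call takes 0.05 s, during which the arm holds its last target. There are 200 camera calls.

## Working session

There is one attempt and no reset: what is moved stays moved. The work goes in short steps, Python scripts to look and compute and a tool call to move; the robot and the scene stay as the last step left them, time stands still between calls to the robot, and variables do not carry over. Pictures are saved under pics/ and viewed, at most 12 in all, crops included, and the job is handed in when it is done.

Besides the shell and the picture viewer there is one more tool, called after "Emit:" by a JSON object that holds its "method" and its "body". move_arm: Moves the arm, as the interface text tells. Its arguments: {"type":"object","properties":{"targets":{"type":"array","items":{"type":"array","items":{"type":"array","items":{"type":"number"}}}},"newtons":{"type":"number"}},"required":["targets"]}

```bash
ls; mkdir -p pics; python3 - <<'E'
from plant import r
import cv2
for n in("scene","side"):
    cv2.imwrite(f"pics/{n}0.png",r.snapshot(n)[:,:,::-1]); i=r.camera_info(n); print(n,i)
s=r.get_state();print(s)
E
```

```text
pics
scene {'fx': 404.07649847173354, 'fy': 404.07649847173354, 'cx': 260.04241050809077, 'cy': 186.6348821896785, 'R': array([[-0.9991453 ,  0.04022151, -0.00953455],
       [ 0.04110671,  0.94253748, -0.33156198],
       [-0.00434925, -0.33167052, -0.94338526]]), 't': array([0.5606467 , 0.03520148, 1.35868882])}
side {'fx': 395.38561200345083, 'fy': 395.38561200345083, 'cx': 254.35029634116214, 'cy': 189.40568297481533, 'R': array([[ 0.87900338, -0.47680015, -0.00383068],
       [-0.3629485 , -0.66385918, -0.65388024],
       [ 0.30922716,  0.57615329, -0.75658836]]), 't': array([-0.48843341,  0.31289313,  1.47930162])}
{'clock': 0.1, 'q': array([ 1.1748096 ,  0.6898784 , -0.19456052,  1.56619265,  0.15734665,
        0.90250292, -0.21511765]), 'qd': array([ 0.00023764, -0.00332296,  0.00066631, -0.00187643,  0.00185092,
       -0.00033609,  0.00036119]), 'joint_torque': array([-3.66272492e-03, -5.28501964e+01, -1.27169084e+00, -1.53837472e+01,
       -5.25625795e-02,  1.97887392e-03,  3.51596520e-05]), 'tool_pos': array([ 0.26016852, -0.56768087,  0.23801745]), 'eef_rot': array([ 9.76986785e-01,  2.13298373e-01, -2.30318642e-04, -7.57303920e-04]), 'contact_force': array([0.13848834, 0.60643175, 0.34651157]), 'moment': array([-0.01204621, -0.01689557,  0.06349251]), 'finger_force': 0.0, 'opening': 1.000166308905704}
```

View pics/scene0.png

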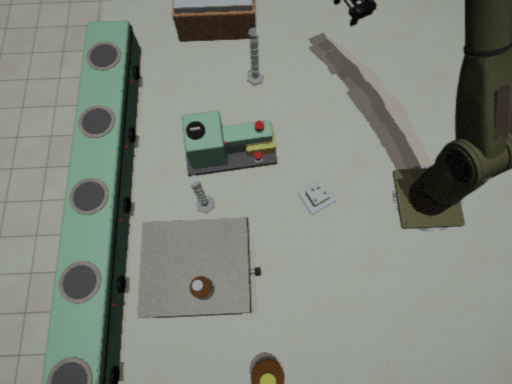

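View pics/side0.png

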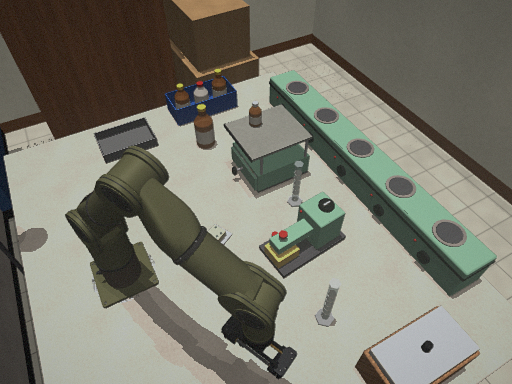

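The scene view shows the knob at (257,271), the shelf quad at (140–250, 218–317), the red pin cap at (260,126), the jar's cap at (258,156), the dish at (318,196) and cylinders at (203,200) and (255,70). In the side view the knob is at (235,171) and the pin at (283,235).

```bash
cat > h.py <<'E'
import numpy as np, cv2
from plant import r
def ray(n,uv):
    i=r.camera_info(n); d=np.array([(uv[0]-i['cx'])/i['fx'],(uv[1]-i['cy'])/i['fy'],1.])
    return -i['R'].T@i['t'], i['R'].T@d
def onz(n,uv,z):
    o,d=ray(n,uv); return o+d*(z-o[2])/d[2]
def two(a,b):
    (o,d),(p,e)=ray(*a),ray(*b)
    s=np.linalg.lstsq(np.c_[d,-e],p-o,rcond=None)[0]
    x,y=o+d*s[0],p+e*s[1]; return (x+y)/2,np.linalg.norm(x-y)
def cents(m,box,amin=8):
    x0,y0,x1,y1=box; k=np.zeros(m.shape,np.uint8); k[y0:y1,x0:x1]=m[y0:y1,x0:x1]
    n,_,st,c=cv2.connectedComponentsWithStats(k); return [(c[j].round(1),st[j].tolist()) for j in range(1,n) if st[j,4]>=amin]
E
python3 - <<'E'
from h import *
S=cv2.imread('pics/scene0.png');D=cv2.imread('pics/side0.png')
def red(I): b,g,R=cv2.split(I.astype(int)); return ((R>120)&(g<70)&(b<80)).astype(np.uint8)
def blk(I): return (I.max(2)<50).astype(np.uint8)
rs=cents(red(S),(230,110,290,170)); rd=cents(red(D),(255,220,310,260)); print('red',rs,rd)
ks=cents(blk(S),(248,262,268,282)); kd=cents(blk(D),(225,160,245,182)); print('knob',ks,kd)
for a in ks[:1]:
    for b in kd: print(two(('scene',a[0]),('side',b[0])), onz('scene',a[0],.074),onz('side',b[0],.056))
for a in rs:
    print('z155',onz('scene',a[0],.155))
    for b in rd: print(two(('scene',a[0]),('side',b[0])))
# shelf quad
hsv=cv2.cvtColor(S,cv2.COLOR_BGR2HSV); g=((hsv[...,1]<50)&(hsv[...,2]<175)&(hsv[...,2]>90)).astype(np.uint8)
g[:210]=0;g[325:]=0;g[:,:130]=0;g[:,252:]=0
g=cv2.morphologyEx(g,cv2.MORPH_OPEN,np.ones((5,5)))
c=max(cv2.findContours(g,0,2)[0],key=cv2.contourArea); R=cv2.minAreaRect(c)
P=cv2.approxPolyDP(cv2.convexHull(c),6,True)[:,0]; print(P.tolist())
for p in P: print(onz('scene',p,.224).round(4))
pts=[onz('scene',p[0],.224)[:2] for p in cv2.convexHull(c)]
print(cv2.minAreaRect(np.array(pts,np.float32)))
# dark base plate of punch
big=cv2.resize(np.hstack([S[95:335,130:350]]),None,fx=2.5,fy=2.5,interpolation=cv2.INTER_CUBIC); cv2.imwrite('pics/c1.png',big)
E
```

```text
red [(array([258.9, 124.8]), [255, 121, 9, 8, 54]), (array([258. , 154.6]), [255, 152, 7, 7, 39])] [(array([282.8, 233.8]), [279, 231, 8, 7, 45]), (array([273.8, 233.1]), [272, 232, 5, 4, 13])]
knob [(array([257.3, 271. ]), [255, 268, 5, 7, 30])] [(array([233.6, 170.6]), [232, 167, 5, 8, 20])]
(array([0.57705463, 0.22907053, 0.05316563]), np.float64(0.002403526602780257)) [0.57795274 0.23142264 0.074     ] [0.57480863 0.22695802 0.056     ]
z155 [ 0.55461591 -0.21505152  0.155     ]
(array([ 0.55421628, -0.21775064,  0.14962493]), np.float64(0.0007655720698613512))
(array([ 0.5400005 , -0.20751799,  0.15701163]), np.float64(0.03145151862711454))
z155 [ 0.56143937 -0.11221693  0.155     ]
(array([ 0.57528378, -0.16190368,  0.05813405]), np.float64(0.030813520618757962))
(array([ 0.56004522, -0.15136709,  0.06555454]), np.float64(0.0024713271442225633))
[[251, 210], [251, 324], [130, 324], [133, 210]]
[0.5874 0.0843 0.224 ]
[0.5972 0.3825 0.224 ]
[0.9026 0.3702 0.224 ]
[0.9143 0.0703 0.224 ]
((0.7589783072471619, 0.22628182172775269), (0.2992030382156372, 0.3359219431877136), 87.68912506103516)
```

View pics/c1.png

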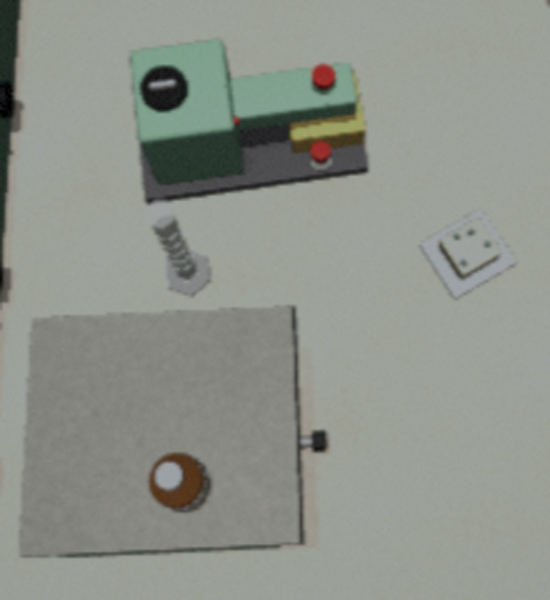

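The crop shows shelf corners (full-frame) at (247,218), (251,313), (138,317), (143,222); the dial at (195.6,130); base-plate corners at (190,175) and (277,163); the mid-cylinder's foot at (205,205).

```bash
python3 - <<'E'
from h import *
f=lambda c,z:onz('scene',(130+c[0]/2.5,95+c[1]/2.5),z)[:2]
fr,fl,bl,br=[f(c,.224) for c in((294,307),(303,544),(21,556),(33,318))]
print('shelf',fr,fl,bl,br)
print('widths',np.linalg.norm(fl-fr),np.linalg.norm(bl-br),np.linalg.norm(fl-bl),np.linalg.norm(fr-br))
a=lambda v:np.degrees(np.arctan2(v[1],v[0])).round(2)
print('yaw',a(bl-fl),a(br-fr),a(fl-fr)-90,a(bl-br)-90)
k=np.array([.577,.229]);
for yaw in(np.radians(a(bl-fl)*.5+a(br-fr)*.5),):
    c=(fr+fl)/2;print('front mid',c,'center',(fr+fl+bl+br)/4)
d=f((164,88),.188);p=f((324,77),.155);print('dial',d,'pin',p,np.linalg.norm(d-p),a(d-p))
b1,b2=f((150,200),.02),f((367,170),.02);print('plate',b1,b2,np.linalg.norm(b1-b2),a(b1-b2))
print('cylmid foot',f((188,276),.01),'dish',f((468,253),.03),'jar',f((320,152),.065),'bottle',f((177,482),.334))
print('amber',onz('scene',(267,379),.22),'cylside',onz('scene',(256,77),.01))
E
```

```text
shelf [0.5974582  0.10618687] [0.59577791 0.35513493] [0.88233658 0.35515089] [0.88400345 0.10638582]
widths 0.24895373070390964 0.24877065382422361 0.2865586711537037 0.2865453174260491
yaw 0.0 0.04 0.39000000000000057 0.37999999999999545
front mid [0.59661805 0.2306609 ] center [0.73989403 0.23071463]
dial [ 0.74975357 -0.18770243] pin [ 0.55253971 -0.21140476] 0.19863309734700457 6.85
plate [ 0.79462576 -0.10687569] [ 0.4979651  -0.13787856] 0.29827625885616016 5.97
cylmid foot [7.43872538e-01 4.64412152e-05] dish [ 0.37188763 -0.00956204] jar [ 0.56135609 -0.14777215] bottle [0.70810415 0.29928376]
amber [0.56268678 0.51021906 0.22      ] cylside [ 0.55631272 -0.49285235  0.01      ]
```

```bash
cat >> h.py <<'E'
from scipy.spatial.transform import Rotation as Ro
def ori(lean,yaw=0,roll=0):
    l=np.radians(lean);c,s=np.cos(l),np.sin(l)
    B=Ro.from_matrix(np.array([[c,0,s],[0,-1,0],[s,0,-c]]))
    return Ro.from_euler('z',yaw,degrees=True)*B*Ro.from_euler('z',roll,degrees=True)
def rel(*wps,base=None):
    """wps (pos,Rot): shift/turn in current tool axes; base overrides the start pose"""
    s=r.get_state(); p0,R0=base or (s['tool_pos'],Ro.from_quat(s['eef_rot'])); p,R=p0,R0
    for P,Q in wps:
        P=np.array(P); n=max(np.linalg.norm(P-p)/.0625,np.degrees((R.inv()*Q).magnitude())/10.7)
        print((R0.inv().apply(P-p0)*1e3).round(1),np.degrees((R0.inv()*Q).as_rotvec()).round(1),'rows',n.round(1)); p,R=P,Q
E
python3 - <<'E'
from h import *
rel(([.40,-.2,.33],ori(10)),([.45,.23,.22],ori(30)),([.5365,.23,.126],ori(30)))
E
```

```text
[ 280.3 -276.1  -91.6] [-2.2  9.9 24.6] rows 6.5
[ 505. -646.   19.] [-6.5 29.6 24. ] rows 7.1
[ 583.7 -609.8  112.9] [-6.5 29.6 24. ] rows 2.0
```

Emit:
{"method": "move_arm", "body": {"targets": [[[0.8,280,-276,-92,-2,10,25],[0.8,280,-276,-92,-2,10,25],[0.8,280,-276,-92,-2,10,25],[0.8,280,-276,-92,-2,10,25],[0.8,280,-276,-92,-2,10,25],[0.8,280,-276,-92,-2,10,25],[0.8,280,-276,-92,-2,10,25],[0.8,505,-646,-20,-6.5,29.5,24],[0.8,505,-646,-20,-6.5,29.5,24],[0.8,505,-646,-20,-6.5,29.5,24]]]}}

```text
clock: 1.35
tool_pos: [0.4167, -0.0708, 0.3169]
eef_rot: [0.971, 0.02, 0.238, -0.003]
contact_force: [0.2, 0.8, -0.3]
opening: 0.802
finger_force: 0.0
```

```bash
python3 - <<'E'
from h import *
s=r.get_state();print(s['tool_pos'],s['q'],s['clock'])
rel(([.45,.23,.22],ori(30)),([.5365,.23,.126],ori(30)))
E
```

```text
[ 0.41671437 -0.07082624  0.31691572] [ 0.19639831  0.17248317 -0.10337185  2.42867149 -0.60048427  0.07711714
 -0.84282292] 1.35
[  -4.3 -299.6  106. ] [-0.9  2.4  2.1] rows 5.1
[  28.7 -296.4  229.3] [-0.9  2.4  2.1] rows 2.0
```

Emit:
{"method": "move_arm", "body": {"targets": [[[0.8,-4,-300,106,-1,2.4,2],[0.8,-4,-300,106,-1,2.4,2],[0.8,-4,-300,106,-1,2.4,2],[0.8,-4,-300,106,-1,2.4,2],[0.8,-4,-300,106,-1,2.4,2],[0.8,-4,-300,106,-1,2.4,2],[0.8,28.7,-296.4,229,-1,2.4,2],[0.8,28.7,-296.4,229,-1,2.4,2],[0.8,28.7,-296.4,229,-1,2.4,2]]]}}

```text
clock: 2.48
tool_pos: [0.5469, 0.2346, 0.2071]
eef_rot: [0.971, -0.004, 0.238, 0.015]
contact_force: [0.1, -1.1, 0.8]
opening: 0.797
finger_force: 0.0
```

```bash
python3 - <<'E'
from h import *
s=r.get_state();print(s['tool_pos'],s['q'],s['clock'])
W=r.snapshot('wrist')[:,:,::-1];D=r.snapshot('side')[:,:,::-1]
cv2.imwrite('pics/w1.png',W)
print({k:np.round(v,3) for k,v in r.camera_info('wrist').items()})
rel(([.5365,.23,.126],ori(30)),([.5865,.23,.0395],ori(30)))
E
```

```text
[0.54690476 0.2345966  0.20714428] [-0.98025661  0.67620105  0.54181656  2.12544484 -0.9996305   0.04326481
 -1.19312999] 2.475
{'fx': np.float64(297.319), 'fy': np.float64(297.319), 'cx': np.float64(254.782), 'cy': np.float64(194.958), 'R': array([[-0.011, -1.   ,  0.029],
       [-0.988,  0.006, -0.157],
       [ 0.157, -0.03 , -0.987]]), 't': array([0.235, 0.602, 0.288])}
[-45.3   4.1  65.4] [1.7 2.6 0.3] rows 1.3
[-40.6   1.1 165.2] [1.7 2.6 0.3] rows 1.6
```

View pics/w1.png

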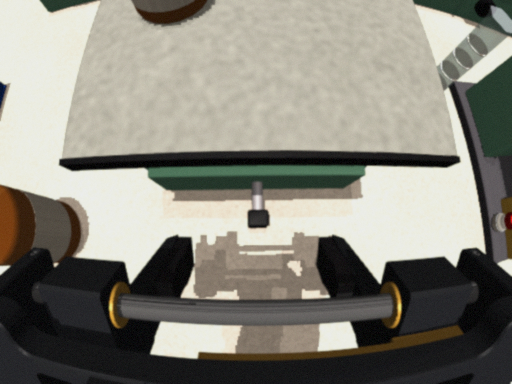

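The wrist view shows the knob at (258,218), with the drawer straight ahead and the shelf edge behind. The arm, however, is stuck at the limits of joints 5 and 6 (wrong wrist branch), so I need its kinematics.

```bash
cat > fit.py <<'E'
from h import *
import itertools
from scipy.optimize import least_squares
s=r.get_state()
Q=[[1.1748096,.6898784,-.19456052,1.56619265,.15734665,.90250292,-.21511765],[.19639831,.17248317,-.10337185,2.42867149,-.60048427,.07711714,-.84282292],s['q']]
P=[[.26016852,-.56768087,.23801745],[.41671437,-.07082624,.31691572],s['tool_pos']]
E=[[.976986785,.213298373,-.000230318,-.00075730],[.971,.02,.238,-.003],s['eef_rot']]
best=[]
for sg in itertools.product([1,-1],repeat=4):
  for ax in itertools.product('yx',repeat=3):
    sq=[sg[0],1,sg[1],1,sg[2],1,sg[3]]
    def chain(q,sy):
        q=np.array(q)*sq; return [('z',q[0]),(ax[0],q[1]*sy[0]),('z',q[2]),(ax[1],q[3]*sy[1]),('z',q[4]),(ax[2],q[5]*sy[2]),('z',q[6])]
    for sy in itertools.product([1,-1],repeat=3):
      M=[]
      for q in Q:
        R=Ro.identity()
        for a,v in chain(q,sy): R=R*Ro.from_euler(a,v)
        M.append(R)
      # Rbase * M_i * C = E_i ; try base Rz(k90), C determined from first
      for k in range(4):
        B=Ro.from_euler('z',90*k,degrees=True)
        C=[(B*m).inv()*Ro.from_quat(e) for m,e in zip(M,E)]
        err=max((C[0].inv()*c).magnitude() for c in C[1:])
        best.append((err,sg,ax,sy,k,C[2].as_rotvec(True).round(2).tolist()))
best.sort(key=lambda t:t[0])
for b in best[:8]:print(b)
E
python3 fit.py
```

```text
(0.0010410502411301581, (-1, -1, -1, -1), ('y', 'y', 'y'), (-1, -1, -1), 2, [-0.0, 0.0, -90.0])
(0.0010410502411302984, (-1, -1, -1, -1), ('x', 'x', 'x'), (1, 1, 1), 1, [-0.0, -0.0, -0.0])
(0.0010410502411302993, (-1, -1, -1, -1), ('x', 'x', 'x'), (-1, -1, -1), 3, [0.0, -0.0, 180.0])
(0.001041050241130319, (-1, -1, -1, -1), ('y', 'y', 'y'), (1, 1, 1), 0, [-0.0, -0.0, 90.0])
(0.596100108663478, (-1, -1, -1, -1), ('y', 'y', 'x'), (-1, -1, 1), 1, [39.88, -41.73, -162.46])
(0.5961001086634783, (-1, -1, -1, -1), ('y', 'y', 'x'), (1, 1, -1), 3, [28.24, 26.99, 7.74])
(0.5961001086634783, (-1, -1, -1, -1), ('x', 'x', 'y'), (1, 1, 1), 0, [42.43, -0.96, -78.53])
(0.5961001086634783, (-1, -1, -1, -1), ('x', 'x', 'y'), (-1, -1, -1), 2, [1.0, 44.03, 93.83])
```

```bash
cat > kin.py <<'E'
from h import *
from scipy.optimize import least_squares
LO=np.array([-3.01,-.46,-1.47,.13,-1,.04,-2.66]);HI=np.array([3.01,2.08,1.51,2.56,4.14,2.09,2.66])
def fk(q,L):
    A=Ro.from_euler('z',-q[0])*Ro.from_euler('y',q[1]); B=A*Ro.from_euler('z',-q[2])*Ro.from_euler('y',q[3])
    C=B*Ro.from_euler('z',-q[4])*Ro.from_euler('y',q[5]); T=C*Ro.from_euler('z',-q[6])*Ro.from_euler('z',90,degrees=True)
    el=np.array([0,0,L[0]])+A.apply([L[4],0,L[1]]); w=el+B.apply([L[5],0,L[2]]); return w+C.apply([L[6],0,L[3]]),T,el,w
def ik(p,R,L,q0,reg=0.02,pref=None):
    pref=q0 if pref is None else pref
    f=lambda q:(lambda a:np.r_[(a[0]-p)*10,(a[1].inv()*R).as_rotvec()*3,reg*(q-pref)])(fk(q,L))
    s=least_squares(f,np.clip(q0,LO+.01,HI-.01),bounds=(LO,HI)); a=fk(s.x,L)
    return s.x,np.linalg.norm(a[0]-p),np.degrees((a[1].inv()*R).magnitude())
E
cat > t.py <<'E'
from fit import Q,P; from kin import *
L=least_squares(lambda L:np.r_[np.concatenate([fk(q,L)[0]-p for q,p in zip(Q,P)]),1e-4*L[4:]],[.34,.4,.4,.3,0,0,0]).x
print(L.round(4),[(fk(q,L)[0]-p).round(4) for q,p in zip(Q,P)]); np.save('L.npy',L)
rng=np.random.default_rng(0)
for lean in(27,35):
  for roll in(0,180):
    R=ori(lean,0,roll); g=np.array([.577,.23,.056])+.019*R.as_matrix()[:,2]
    sols=[]
    for k in range(40):
        q,e,a=ik(g,R,L,rng.uniform(LO,HI),1e-3,(LO+HI)/2)
        if e<1e-3 and a<.5: sols.append((np.min(np.minimum(q-LO,HI-q)).round(2),q.round(2).tolist()))
    sols.sort(reverse=True)
    print(lean,roll,len(sols)); [print('  ',x) for x in sols[:6]]
E
python3 t.py | grep -v "('"
```

```text
[ 0.1357  0.5529  0.2294  0.29   -0.0598 -0.0851 -0.0845] [array([ 0.0372,  0.0251, -0.0044]), array([ 0.0014, -0.0009, -0.0066]), array([-0.0015,  0.0138,  0.011 ])]
27 0 14
   (np.float64(0.0), [-0.49, 0.94, 0.2, 1.81, 2.7, 0.04, 1.62])
   (np.float64(0.0), [-0.49, 0.94, 0.2, 1.81, 2.7, 0.04, 1.62])
   (np.float64(0.0), [-0.49, 0.94, 0.2, 1.81, 2.7, 0.04, 1.62])
   (np.float64(0.0), [-0.49, 0.94, 0.2, 1.81, 2.7, 0.04, 1.62])
   (np.float64(0.0), [-0.49, 0.94, 0.2, 1.81, 2.7, 0.04, 1.62])
   (np.float64(0.0), [-0.49, 0.94, 0.2, 1.81, 2.7, 0.04, 1.62])
27 180 22
   (np.float64(0.51), [-0.07, 0.95, -0.56, 2.05, 1.99, 0.65, -0.66])
   (np.float64(0.51), [-0.07, 0.95, -0.56, 2.05, 1.99, 0.65, -0.66])
   (np.float64(0.51), [-0.07, 0.95, -0.56, 2.05, 1.99, 0.65, -0.66])
   (np.float64(0.51), [-0.07, 0.95, -0.56, 2.05, 1.99, 0.65, -0.66])
   (np.float64(0.51), [-0.07, 0.95, -0.56, 2.05, 1.99, 0.65, -0.66])
   (np.float64(0.51), [-0.07, 0.95, -0.56, 2.05, 1.99, 0.65, -0.66])
35 0 15
   (np.float64(0.23), [-0.57, 0.92, 0.24, 1.94, 2.86, 0.27, 1.38])
   (np.float64(0.23), [-0.57, 0.92, 0.24, 1.94, 2.86, 0.27, 1.38])
   (np.float64(0.23), [-0.57, 0.92, 0.24, 1.94, 2.86, 0.27, 1.38])
   (np.float64(0.23), [-0.57, 0.92, 0.24, 1.94, 2.86, 0.27, 1.38])
   (np.float64(0.23), [-0.57, 0.92, 0.24, 1.94, 2.86, 0.27, 1.38])
   (np.float64(0.23), [-0.57, 0.92, 0.24, 1.94, 2.86, 0.27, 1.38])
35 180 24
   (np.float64(0.42), [-0.08, 0.95, -0.62, 2.14, 2.17, 0.84, -0.87])
   (np.float64(0.42), [-0.08, 0.95, -0.62, 2.14, 2.17, 0.84, -0.87])
   (np.float64(0.42), [-0.08, 0.95, -0.62, 2.14, 2.17, 0.84, -0.87])
   (np.float64(0.42), [-0.08, 0.95, -0.62, 2.14, 2.17, 0.84, -0.87])
   (np.float64(0.42), [-0.08, 0.95, -0.62, 2.14, 2.17, 0.84, -0.87])
   (np.float64(0.42), [-0.08, 0.95, -0.62, 2.14, 2.17, 0.84, -0.87])
```

```bash
python3 - <<'E'
from h import *
C=[.52,.08,.36]
rel(([.46,.2,.32],ori(0)),(C,ori(15,-180,-180)),(C,ori(30,-120,-180)))
E
```

```text
[ -24.2   40.4 -141.1] [  1.7 -27.4  -0.2] rows 2.6
[  47.   160.9 -145.4] [  1.7 -42.4  -0.4] rows 2.2
[  47.   160.9 -145.4] [  0.1 -50.9 -62.9] rows 5.8
```

Emit:
{"method": "move_arm", "body": {"targets": [[[0.8,-24,40,-141,1.7,-27,0],[0.8,-24,40,-141,1.7,-27,0],[0.8,-24,40,-141,1.7,-27,0],[0.8,47,161,-145,1.7,-42,0],[0.8,47,161,-145,1.7,-42,0],[0.8,47,161,-145,1.7,-42,0],[0.8,47,161,-145,1.7,-42,0]]]}}

```text
clock: 3.45
tool_pos: [0.5189, 0.0712, 0.3646]
eef_rot: [0.992, -0.01, -0.124, -0.001]
contact_force: [-0.3, 1.0, 0.3]
opening: 0.802
finger_force: 0.0
```

```bash
cat > st.py <<'E'
from h import *
import json
s=r.get_state(); print('t',round(s['clock'],2),'p',s['tool_pos'].round(4),'q',s['q'].round(3),'F',s['contact_force'].round(1),'op',round(s['opening'],3),'ff',round(s['finger_force'],1))
R=Ro.from_quat(s['eef_rot']).as_matrix(); print('x',R[:,0].round(3),'y',R[:,1].round(3),'z',R[:,2].round(3))
open('log.txt','a').write(json.dumps([s['q'].tolist(),s['tool_pos'].tolist()])+'\n')
E
python3 - <<'E'
from st import *
C=[.52,.08,.36]
rel((C,ori(30,-140,-180)),(C,ori(30,-90,-180)),(C,ori(30,-45,-180)))
E
```

```text
t 3.45 p [0.5189 0.0712 0.3646] q [-0.671  0.71   0.972  1.502 -0.516  1.486 -1.229] F [-0.3  1.   0.3] op 0.802 ff 0.0
x [ 0.969 -0.02  -0.246] y [-0.021 -1.    -0.   ] z [-0.246  0.005 -0.969]
[ 2.  -8.9  4.3] [-15.6 -15.1 -38.3] rows 4.1
[ 2.  -8.9  4.3] [-34.5 -12.3 -84.7] rows 4.7
[ 2.  -8.9  4.3] [ -51.4   -7.5 -126.4] rows 4.2
```

Emit:
{"method": "move_arm", "body": {"targets": [[[0.8,2,-9,4,-15.6,-15,-38],[0.8,2,-9,4,-15.6,-15,-38],[0.8,2,-9,4,-15.6,-15,-38],[0.8,2,-9,4,-15.6,-15,-38],[0.8,2,-9,4,-34.5,-12.3,-84.7],[0.8,2,-9,4,-34.5,-12.3,-84.7],[0.8,2,-9,4,-34.5,-12.3,-84.7],[0.8,2,-9,4,-34.5,-12.3,-84.7],[0.8,2,-9,4,-34.5,-12.3,-84.7],[0.8,2,-9,4,-34.5,-12.3,-84.7]]]}}

```text
clock: 4.7
tool_pos: [0.5171, 0.0862, 0.3584]
eef_rot: [0.679, 0.687, -0.183, 0.181]
contact_force: [0.5, -0.3, 0.3]
opening: 0.802
finger_force: 0.0
```

```bash
python3 - <<'E'
from st import *
rel(([.52,.10,.36],ori(30,-45,-180)),([.50,.14,.32],ori(30,0,-180)))
E
```

```text
t 4.7 p [0.5171 0.0862 0.3584] q [-0.901  0.609  0.66   1.649  0.149  1.158 -0.364] F [ 0.5 -0.3  0.3] op 0.802 ff 0.0
x [-0.011  0.867 -0.497] y [ 1.     0.01  -0.005] z [ 0.    -0.498 -0.867]
[11.1  3.1 -8.2] [-22.4  -0.3 -38.4] rows 4.2
[ 65.9 -16.3   6.6] [-44.8  -0.4 -77.4] rows 4.2
```

Emit:
{"method": "move_arm", "body": {"targets": [[[0.8,11,3,-8,-22,0,-38],[0.8,11,3,-8,-22,0,-38],[0.8,11,3,-8,-22,0,-38],[0.8,11,3,-8,-22,0,-38],[0.8,66,-16,7,-45,0,-77],[0.8,66,-16,7,-45,0,-77],[0.8,66,-16,7,-45,0,-77],[0.8,66,-16,7,-45,0,-77],[0.8,66,-16,7,-45,0,-77],[0.8,66,-16,7,-45,0,-77]]]}}

```text
clock: 5.95
tool_pos: [0.5029, 0.137, 0.3197]
eef_rot: [0.006, 0.966, 0.002, 0.26]
contact_force: [0.2, -0.2, -0.6]
opening: 0.799
finger_force: 0.0
```

```bash
python3 - <<'E'
from st import *
rel(([.5365,.23,.126],ori(30,0,-180)))
E
cat > fit2.py <<'E'
import json; from kin import *
def fk(q,L):
    A0=Ro.from_euler('z',-q[0]); A=A0*Ro.from_euler('y',q[1]); B=A*Ro.from_euler('z',-q[2])*Ro.from_euler('y',q[3])
    C=B*Ro.from_euler('z',-q[4])*Ro.from_euler('y',q[5]); T=C*Ro.from_euler('z',-q[6])*Ro.from_euler('z',90,degrees=True)
    L=np.asarray(L).reshape(4,3)
    return A0.apply(L[0])+A.apply(L[1])+B.apply(L[2])+C.apply(L[3]),T
D=[json.loads(l) for l in open('log.txt')]+[[[1.1748096,.6898784,-.19456052,1.56619265,.15734665,.90250292,-.21511765],[.26016852,-.56768087,.23801745]],[[.19639831,.17248317,-.10337185,2.42867149,-.60048427,.07711714,-.84282292],[.41671437,-.07082624,.31691572]],[[-0.98025661,.67620105,.54181656,2.12544484,-.9996305,.04326481,-1.19312999],[.54690476,.2345966,.20714428]]]
s=least_squares(lambda L:np.r_[np.concatenate([fk(q,L)[0]-p for q,p in D]),1e-4*L],[0,0,.34,0,0,.4,0,0,.4,0,0,.3])
print(s.x.reshape(4,3).round(3),abs(s.fun[:-12]).max())
E
python3 fit2.py
```

```text
t 5.95 p [0.5029 0.137  0.3197] q [-0.766  0.316  0.351  2.247  0.772  0.167  0.364] F [ 0.2 -0.2 -0.6] op 0.799 ff 0.0
x [-0.865  0.013 -0.501] y [0.011 1.    0.007] z [ 0.501  0.    -0.865]
[ 69.2  92.1 184.5] [ 0.   0.1 -0.7] rows 3.5
[[-0.    -0.009  0.347]
 [-0.    -0.009  0.563]
 [-0.    -0.027  0.345]
 [-0.    -0.     0.326]] 1.1423983689584638e-08
```

```bash
python3 - <<'E'
from fit2 import *
import kin; kin.fk=fk; L=s.x; np.save('L.npy',L)
q=r.get_state()['q']
for lean in(30,37):
  R=ori(lean,0,-180); z=R.as_matrix()[:,2]; g=np.array([.577,.23,.056])+.019*z; qq=q
  for d in(.2,.15,.1,.05,0): 
    qq,e,a=ik(g-d*z,R,L,qq,.01); print(lean,d,qq.round(2),round(e,4),round(a,2))
  for o in(.06,.12,.16): 
    qq,e,a=ik(g-[o,0,0],R,L,qq,.01); print('open',o,qq.round(2),round(e,4),round(a,2))
E
```

```text
[[-0.    -0.009  0.347]
 [-0.    -0.009  0.563]
 [-0.    -0.027  0.345]
 [-0.    -0.     0.326]] 1.1423983689584638e-08
30 0.2 [-0.59  0.56 -0.22  2.29  1.78  0.48 -0.89] 0.0 0.01
30 0.15 [-0.51  0.67 -0.28  2.27  1.95  0.54 -1.02] 0.0 0.0
30 0.1 [-0.46  0.78 -0.32  2.23  2.06  0.6  -1.09] 0.0 0.0
30 0.05 [-0.42  0.88 -0.33  2.18  2.14  0.64 -1.12] 0.0 0.0
30 0 [-0.39  0.98 -0.33  2.12  2.2   0.67 -1.13] 0.0 0.0
open 0.06 [-0.42  0.99 -0.4   2.27  2.24  0.82 -1.27] 0.0 0.0
open 0.12 [-0.49  1.02 -0.47  2.41  2.24  0.97 -1.43] 0.0 0.0
open 0.16 [-0.55  1.05 -0.51  2.5   2.23  1.08 -1.55] 0.0 0.0
37 0.2 [-0.57  0.64 -0.42  2.43  1.99  0.8  -1.23] 0.0 0.0
37 0.15 [-0.51  0.75 -0.42  2.4   2.1   0.85 -1.28] 0.0 0.0
37 0.1 [-0.47  0.85 -0.41  2.34  2.19  0.88 -1.29] 0.0 0.0
37 0.05 [-0.43  0.94 -0.39  2.27  2.26  0.9  -1.28] 0.0 0.0
37 0 [-0.4   1.03 -0.38  2.19  2.31  0.89 -1.27] 0.0 0.0
open 0.06 [-0.46  1.05 -0.42  2.34  2.31  1.05 -1.4 ] 0.0 0.0
open 0.12 [-0.55  1.1  -0.47  2.48  2.28  1.2  -1.56] 0.0 0.0
open 0.16 [-0.51  1.19 -0.72  2.56  2.13  1.45 -1.56] 0.0001 0.01
```

Emit:
{"method": "move_arm", "body": {"targets": [[[0.8,40,92,100,0,0,-0.7],[0.8,40,92,100,0,0,-0.7],[0.8,69,92,184,0,0,-0.7],[0.8,69,92,184,0,0,-0.7],[0.8,69,92,184,0,0,-0.7],[0.8,69,92,184,0,0,-0.7],[0.8,69,92,184,0,0,-0.7],[0.8,69,92,184,0,0,-0.7]]]}}

```text
clock: 6.95
tool_pos: [0.5358, 0.2323, 0.1246]
eef_rot: [-0.002, 0.966, 0.0, 0.259]
contact_force: [-0.3, 0.7, -0.2]
opening: 0.796
finger_force: 0.0
```

```bash
python3 - <<'E'
from st import *
W=r.snapshot('wrist')[:,:,::-1];i=r.camera_info('wrist')
k=cents((W.max(2)<40).astype(np.uint8),(200,120,320,300),30);print(k)
cv2.imwrite('pics/w2.png',W)
def wray(uv):
    v=np.array([uv[0]-i['cx'],uv[1]-i['cy']]);n=np.hypot(*v);t=n/i['fx'];d=np.r_[v/n*np.sin(t),np.cos(t)]
    return -i['R'].T@i['t'],i['R'].T@d
for X in([.577,.23,.056],):
    c=i['R']@np.array(X)+i['t'];t=np.arctan2(np.hypot(*c[:2]),c[2]);print('expected knob px',c[:2]/np.hypot(*c[:2])*t*i['fx']+[i['cx'],i['cy']])
rel(([.5365,.23,.126],ori(30,0,-180)),([.5865,.23,.0395],ori(30,0,-180)))
E
```

```text
t 6.95 p [0.5358 0.2323 0.1246] q [-0.55   0.776 -0.178  2.239  2.156  0.524 -1.202] F [-0.3  0.7 -0.2] op 0.796 ff 0.0
x [-0.866 -0.004 -0.5  ] y [-0.004  1.    -0.   ] z [ 0.5    0.002 -0.866]
[(array([248.6, 206.2]), [233, 184, 32, 45, 1154]), (array([318.2, 256.4]), [316, 238, 4, 35, 78]), (array([259.4, 273.8]), [254, 272, 13, 4, 41])]
expected knob px [254.24905304 203.71358515]
[-0.5 -1.5  0.2] [0.1 0.1 0.2] rows 0.0
[ -0.4  -1.6 100.1] [0.1 0.1 0.2] rows 1.6
```

View pics/w2.png

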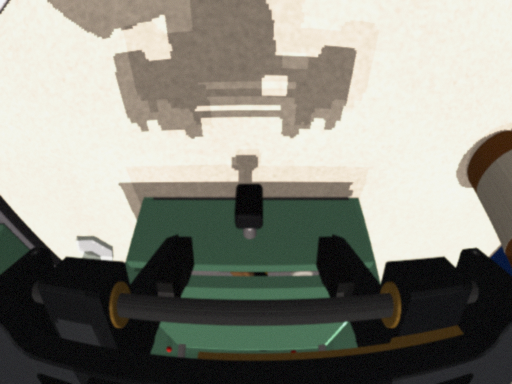

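The knob is at (249,206) against an expected 254, so it sits about 2–3 mm further right (y≈0.2275). I'll go in and grip.

Emit:
{"method": "move_arm", "body": {"newtons": 25, "targets": [[[0.8,0,-4,50,0,0,0],[0.8,0,-4,80,0,0,0],[0.8,0,-4,100,0,0,0],[0.8,0,-4,100,0,0,0],[0.8,0,-4,100,0,0,0],[0.0,0,-4,100,0,0,0],[0.0,0,-4,100,0,0,0],[0.0,0,-4,100,0,0,0],[0.0,0,-4,100,0,0,0],[0.0,0,-4,100,0,0,0]]]}}

```text
clock: 8.25
tool_pos: [0.586, 0.2275, 0.04]
eef_rot: [-0.002, 0.966, 0.001, 0.26]
contact_force: [0.7, -0.2, -0.9]
opening: 0.255
finger_force: 0.0
```

```bash
python3 - <<'E'
from st import *
p=s['tool_pos']; Q=Ro.from_quat(s['eef_rot'])
rel((p-[.09,0,0],Q),(p-[.18,0,0],Q))
E
```

```text
t 8.25 p [0.586  0.2275 0.04  ] q [-0.454  0.97  -0.218  2.129  2.299  0.602 -1.249] F [ 0.7 -0.2 -0.9] op 0.255 ff 0.0
x [-0.865 -0.004 -0.502] y [-0.005  1.    -0.   ] z [ 0.502  0.002 -0.865]
[ 77.9   0.4 -45.1] [0. 0. 0.] rows 1.4
[155.7   0.8 -90.3] [0. 0. 0.] rows 1.4
```

Emit:
{"method": "move_arm", "body": {"targets": [[[0,0,0,0,0,0,0],[0,0,0,0,0,0,0],[0,17,0,-10,0,0,0],[0,39,0,-22.5,0,0,0],[0,61,0,-35,0,0,0],[0,82,0,-47.5,0,0,0],[0,104,0,-60,0,0,0],[0,126,0,-73,0,0,0],[0,147,0,-85,0,0,0],[0,147,0,-85,0,0,0]]]}}

```text
clock: 9.5
tool_pos: [0.4146, 0.2271, 0.0399]
eef_rot: [-0.004, 0.966, 0.001, 0.259]
contact_force: [-2.3, -0.2, 5.1]
opening: 0.245
finger_force: 25.0
```

```bash
python3 - <<'E'
from st import *
p=s['tool_pos']; Q=Ro.from_quat(s['eef_rot'])
rel((np.array([.403,p[1],.04]),Q))
E
```

```text
t 9.5 p [0.4146 0.2271 0.0399] q [-0.619  1.05  -0.429  2.541  2.288  1.064 -1.652] F [-2.3 -0.2  5.1] op 0.245 ff 25.0
x [-0.866 -0.007 -0.5  ] y [-0.008  1.    -0.001] z [ 0.5    0.003 -0.866]
[10.   0.1 -5.9] [0. 0. 0.] rows 0.2
```

Emit:
{"method": "move_arm", "body": {"targets": [[[0.5,0,0,0,0,0,0],[0.6,0,0,0,0,0,0],[0.6,0,0,0,0,0,0],[0.7,-25,0,-43,0,0,0],[0.7,-50,0,-87,0,0,0],[0.7,-75,0,-130,0,0,0],[0.7,-125,0,-217,0,0,0],[0.7,-125,0,-217,0,0,0],[0.7,-125,0,-217,0,0,0]]]}}

```text
clock: 10.62
tool_pos: [0.4156, 0.2269, 0.2923]
eef_rot: [-0.002, 0.965, 0.002, 0.261]
contact_force: [-0.0, 0.0, -1.0]
opening: 0.703
finger_force: 0.0
```

```bash
python3 - <<'E'
from st import *
S=r.snapshot('scene')[:,:,::-1];W=r.snapshot('wrist')[:,:,::-1]
cv2.imwrite('pics/s3.png',S);cv2.imwrite('pics/w3.png',W);cv2.imwrite('pics/d3.png',r.snapshot('side')[:,:,::-1])
c=cv2.resize(S[210:320,200:340],None,fx=3,fy=3,interpolation=2)
cv2.imwrite('pics/c3.png',np.hstack([c,cv2.resize(W,(440,330))]))
E
```

```text
t 10.62 p [0.4156 0.2269 0.2923] q [-0.794  0.322 -0.099  2.347  1.327  0.441 -0.531] F [-0.  0. -1.] op 0.703 ff 0.0
x [-0.864 -0.003 -0.503] y [-0.004  1.     0.002] z [ 0.503  0.004 -0.864]
```

View pics/c3.png

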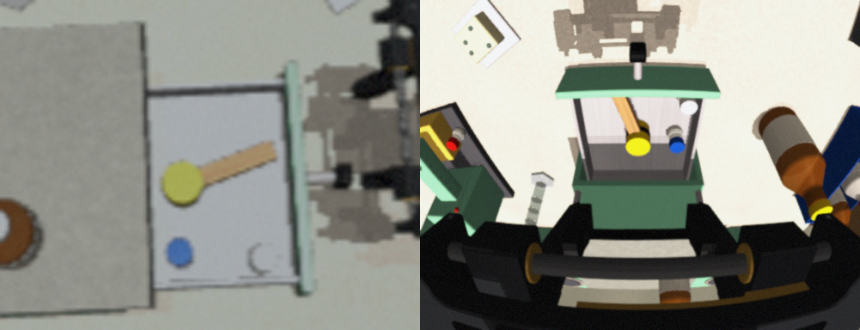

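The scene crop shows the yellow head at about (261,271), handle running to (291,260), blue pot at (260,294), white pot at (288,296); the drawer is well open.

```bash
python3 - <<'E'
from h import *
import kin; from kin import ik; import fit2
kin.fk=fit2.fk; L=np.load('L.npy')
S=cv2.imread('pics/s3.png');hsv=cv2.cvtColor(S,cv2.COLOR_BGR2HSV)
box=(248,230,305,310); H,s_,V=cv2.split(hsv)
y=cents(((H>22)&(H<34)&(s_>110)&(V>90)).astype(np.uint8),box); w=cents(((H>8)&(H<22)&(s_>50)&(V>90)).astype(np.uint8),box); b=cents(((H>95)&(H<125)&(s_>120)).astype(np.uint8),box)
print(y,w,b)
D=cv2.imread('pics/d3.png');h2=cv2.cvtColor(D,cv2.COLOR_BGR2HSV)
head=onz('scene',y[0][0],.070)
m=((H>8)&(H<22)&(s_>50)&(V>90)).astype(np.uint8); k=np.zeros_like(m);k[box[1]:box[3],box[0]:box[2]]=m[box[1]:box[3],box[0]:box[2]]
pts=np.argwhere(k)[:,::-1]; X=np.array([onz('scene',p,.056)[:2] for p in pts]); c=X.mean(0); v=np.linalg.svd(X-c)[2][0]; v*=np.sign(v[0])
print('head',head,'handle c',c,'dir',v,np.degrees(np.arctan2(v[1],v[0])))
t=(X-c)@v; print('ext',t.min(),t.max(), 'handle end->head',np.dot(head[:2]-c,v)-t.min(),'perp',np.cross(v,head[:2]-c))
print('blue',onz('scene',b[0][0],.067),'white',onz('scene',(287.5,296.3),.067))
E
```

```text
[[ 0.    -0.009  0.347]
 [-0.    -0.009  0.563]
 [-0.    -0.027  0.345]
 [ 0.    -0.     0.326]] 1.0186359533648215e-08
[(array([260.6, 270.7]), [254, 264, 14, 14, 141])] [(array([279.1, 264. ]), [267, 257, 25, 15, 162])] [(array([259.4, 293.5]), [256, 290, 8, 8, 51])]
head [0.56805739 0.23041079 0.07      ] handle c [0.51085591 0.21066636] dir [0.94432768 0.32900644] 19.2084815586038
ext -0.038520145269377415 0.03936712528642246 handle end->head 0.09903313247131013 perp -0.00017444699679538753
blue [0.57431936 0.29639027 0.067     ] white [0.49186001 0.30778471 0.067     ]<stdin>:13: DeprecationWarning: Arrays of 2-dimensional vectors are deprecated. Use arrays of 3-dimensional vectors instead. (deprecated in NumPy 2.0)
```

```bash
sed -i '/^print/d' fit2.py; cat > sim.py <<'E'
from h import *
import kin,fit2; kin.fk=fit2.fk; L=np.load('L.npy')
def sim(wps,q):
    for P,R in wps:
        q,e,a=kin.ik(np.array(P),R,L,q,.01); print(np.round(P,3),q.round(2),'err',round(e*1e3,1),round(a,1),'margin',np.minimum(q-kin.LO,kin.HI-q).min().round(2))
    return q
def axis(R): return R.as_matrix()[:,2]
E
python3 - <<'E'
from sim import *
q=r.get_state()['q']; O=ori(5,19,-180)
wps=[([.47,.21,.26],O),([.532,.218,.2],O),([.532,.218,.1],O),([.532,.218,.032],O)]
q=sim(wps,q)
rel(*wps)
print('carry')
for y in(-30,0,15,):
  P=ori(5,y,-180); v=np.array([np.cos(np.radians(y)),np.sin(np.radians(y)),0])
  pin=np.array([.554,-.2155,0]); tc=lambda z:pin-.04*v+[0,0,z+.029]+.019*axis(P)
  print(y);sim([([.47,.21,.26],O),([.45,0,.28],ori(5,(19+y)/2,-180)),(tc(.25),P),(tc(.155),P),(tc(.14),P)],q); 
E
```

```text
[0.47 0.21 0.26] [-0.02  0.58 -0.8   1.93  0.62  0.8   0.75] err 0.0 0.0 margin 0.63
[0.532 0.218 0.2  ] [-0.06  0.72 -0.72  1.83  0.72  0.77  0.75] err 0.0 0.0 margin 0.73
[0.532 0.218 0.1  ] [-0.14  0.85 -0.57  1.9   0.91  0.57  0.58] err 0.0 0.0 margin 0.53
[0.532 0.218 0.032] [-0.22  0.95 -0.44  1.92  1.05  0.43  0.44] err 0.0 0.0 margin 0.39
[-31.1 -17.1  54.3] [ -5.6  25.  -18.1] rows 2.9
[-54.5  -9.4 137.4] [ -5.6  25.  -18.1] rows 1.4
[ -4.1  -9.6 223.8] [ -5.6  25.  -18.1] rows 1.6
[ 30.1  -9.8 282.5] [ -5.6  25.  -18.1] rows 1.1
carry
-30
[0.47 0.21 0.26] [-0.02  0.57 -0.79  1.93  0.62  0.8   0.75] err 0.0 0.0 margin 0.63
[0.45 0.   0.28] [ 0.38  0.43 -0.72  2.07  0.49  0.71  0.83] err 0.0 0.0 margin 0.49
[ 0.521 -0.196  0.26 ] [ 0.61  0.58 -0.56  1.82  0.47  0.79  0.86] err 0.0 0.0 margin 0.74
[ 0.521 -0.196  0.165] [ 0.53  0.7  -0.44  1.92  0.6   0.56  0.73] err 0.0 0.0 margin 0.52
[ 0.521 -0.196  0.15 ] [ 0.52  0.72 -0.42  1.93  0.62  0.53  0.71] err 0.0 0.0 margin 0.49
0
[0.47 0.21 0.26] [-0.02  0.57 -0.79  1.93  0.62  0.8   0.75] err 0.0 0.0 margin 0.63
[0.45 0.   0.28] [ 0.47  0.46 -0.82  2.07  0.53  0.73  1.05] err 0.0 0.0 margin 0.49
[ 0.516 -0.216  0.26 ] [ 0.78  0.63 -0.75  1.8   0.55  0.84  1.35] err 0.0 0.0 margin 0.72
[ 0.516 -0.216  0.165] [ 0.7   0.74 -0.63  1.9   0.7   0.63  1.22] err 0.0 0.0 margin 0.59
[ 0.516 -0.216  0.15 ] [ 0.69  0.76 -0.6   1.92  0.73  0.59  1.2 ] err 0.0 0.0 margin 0.55
15
[0.47 0.21 0.26] [-0.02  0.57 -0.79  1.93  0.62  0.8   0.75] err 0.0 0.0 margin 0.63
[0.45 0.   0.28] [ 0.51  0.47 -0.88  2.06  0.55  0.74  1.17] err 0.0 0.0 margin 0.5
[ 0.517 -0.225  0.26 ] [ 0.86  0.67 -0.85  1.77  0.59  0.89  1.6 ] err 0.0 0.0 margin 0.62
[ 0.517 -0.225  0.165] [ 0.78  0.78 -0.73  1.87  0.74  0.69  1.47] err 0.0 0.0 margin 0.65
[ 0.517 -0.225  0.15 ] [ 0.77  0.8  -0.71  1.89  0.77  0.66  1.45] err 0.0 0.0 margin 0.62
```

Emit:
{"method": "move_arm", "body": {"targets": [[[0.6,-31,-17,54,-5.6,25,-18],[0.6,-31,-17,54,-5.6,25,-18],[0.6,-31,-17,54,-5.6,25,-18],[0.6,-31,-17,54,-5.6,25,-18],[0.6,-54,-9,137,-5.6,25,-18],[0.6,-54,-9,137,-5.6,25,-18],[0.6,-54,-9,137,-5.6,25,-18],[0.6,-54,-9,137,-5.6,25,-18]]]}}

```text
clock: 11.78
tool_pos: [0.5292, 0.2183, 0.1982]
eef_rot: [-0.165, 0.985, 0.006, 0.041]
contact_force: [-0.7, -0.4, -0.1]
opening: 0.603
finger_force: 0.0
```

```bash
python3 - <<'E'
from st import *
O=ori(5,19,-180)
rel(([.532,.218,.2],O),([.532,.218,.08],O),([.532,.218,.032],O))
W=r.snapshot('wrist')[:,:,::-1];cv2.imwrite('pics/w4.png',W)
i=r.camera_info('wrist')
h=cv2.cvtColor(W,cv2.COLOR_BGR2HSV);H,S,V=cv2.split(h)
y=cents(((H>24)&(H<34)&(S>120)&(V>130)).astype(np.uint8),(100,60,420,260),100);print(y)
for X in([.568,.2304,.072],[.53,.217,.056],[.492,.178+.02,.056]):
    c=i['R']@np.array(X)+i['t'];t=np.arctan2(np.hypot(*c[:2]),c[2]);print(X,c[:2]/np.hypot(*c[:2])*t*i['fx']+[i['cx'],i['cy']])
E
```

```text
t 11.78 p [0.5292 0.2183 0.1982] q [-0.161  0.683 -0.532  1.84   0.567  0.687  0.884] F [-0.7 -0.4 -0.1] op 0.603 ff 0.0
x [-0.942 -0.325 -0.083] y [-0.326  0.945 -0.002] z [ 0.079  0.026 -0.997]
[-2.6 -1.2 -1.6] [-0.1 -0.3  0. ] rows 0.1
[  7.3  -1.  118. ] [-0.1 -0.3  0. ] rows 1.9
[ 11.2  -1.  165.9] [-0.1 -0.3  0. ] rows 0.8
[(array([251.1, 214.9]), [231, 199, 41, 34, 1111])]
[0.568, 0.2304, 0.072] [254.27086543 214.87941509]
[0.53, 0.217, 0.056] [254.0465831  171.50816176]
[0.492, 0.19799999999999998, 0.056] [248.218182   129.92256462]
```

View pics/w4.png

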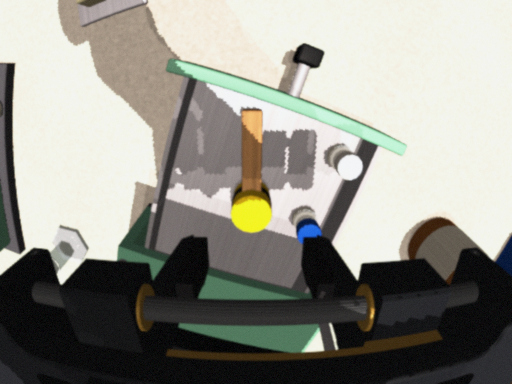

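The wrist view shows the handle aligned with the tool (head at (251,214), about 2 mm to the left of the expected spot). Descend and grip.

Emit:
{"method": "move_arm", "body": {"newtons": 55, "targets": [[[0.6,3,-3,50,0,0,0],[0.6,7,-3,100,0,0,0],[0.6,9,-3,140,0,0,0],[0.6,11,-3,166,0,0,0],[0.6,11,-3,166,0,0,0],[0.6,11,-3,166,0,0,0],[0,11,-3,166,0,0,0],[0,11,-3,166,0,0,0],[0,11,-3,166,0,0,0],[0,11,-3,166,0,0,0]]]}}

```text
clock: 13.08
tool_pos: [0.5351, 0.2163, 0.0327]
eef_rot: [-0.165, 0.985, 0.006, 0.042]
contact_force: [-0.1, -0.8, 2.5]
opening: 0.221
finger_force: 55.0
```

Emit:
{"method": "move_arm", "body": {"targets": [[[0,0,0,0,0,0,0],[0,0,0,0,0,0,0],[0,0,0,0,0,0,0],[0,0,0,-10,0,0,0]]]}}

```text
clock: 13.58
tool_pos: [0.5333, 0.2157, 0.0418]
eef_rot: [-0.165, 0.985, 0.006, 0.041]
contact_force: [1.6, 0.2, -2.7]
opening: 0.219
finger_force: 55.0
```

```bash
python3 - <<'E'
from st import *
O=ori(5,19,-180)
p=s['tool_pos']
rel((p+[0,0,.13],O),(p+[-.06,0,.24],O),([.45,.0,.30],ori(5,0,-180)))
E
```

```text
t 13.57 p [0.5333 0.2157 0.0418] q [-0.303  0.913 -0.286  1.923  0.795  0.338  0.675] F [ 1.6  0.2 -2.7] op 0.219 ff 55.0
x [-0.942 -0.324 -0.083] y [-0.325  0.946 -0.002] z [ 0.079  0.025 -0.997]
[ -10.7   -0.2 -129.6] [-0.1 -0.3 -0. ] rows 2.1
[  36.7   19.1 -243.9] [-0.1 -0.3 -0. ] rows 2.0
[ 127.1 -177.3 -269.3] [ 1.5 -0.2 18.9] rows 3.5
```

Held at 55 N (19.3 mm wide). Now I'll lift out and carry.

Emit:
{"method": "move_arm", "body": {"targets": [[[0,-4,0,-45,0,0,0],[0,-7,0,-90,0,0,0],[0,-10,0,-130,0,0,0],[0,15,10,-185,0,0,0],[0,37,19,-244,0,0,0],[0,60,-20,-250,0,0,5],[0,80,-75,-258,0.8,0,10],[0,105,-125,-265,1,0,15],[0,127,-177,-269,1.5,0,19],[0,127,-177,-269,1.5,0,19]]]}}

```text
clock: 14.82
tool_pos: [0.4485, -0.005, 0.2994]
eef_rot: [0.005, 0.999, -0.001, 0.041]
contact_force: [1.1, 0.7, -2.3]
opening: 0.218
finger_force: 55.0
```

```bash
python3 - <<'E'
from st import *
W=r.snapshot('wrist')[:,:,::-1];cv2.imwrite('pics/w5.png',W)
S=r.snapshot('scene')[:,:,::-1];cv2.imwrite('pics/s5.png',S);D=r.snapshot('side')[:,:,::-1];cv2.imwrite('pics/d5.png',D)
def yel(I):
    H,S,V=cv2.split(cv2.cvtColor(I,cv2.COLOR_BGR2HSV)); return ((H>22)&(H<34)&(S>110)&(V>90)).astype(np.uint8)
print(cents(yel(S),(180,130,330,260),20),cents(yel(D),(100,80,400,300),20))
c=lambda I,u,v:cv2.resize(I[v:v+120,u:u+140],None,fx=3,fy=3,interpolation=2)
cv2.imwrite('pics/c5.png',np.hstack([c(S,220,110),cv2.resize(D[120:300,170:350],(360,360))]))
E
```

```text
t 14.82 p [ 0.4485 -0.005   0.2994] q [ 0.321  0.379 -0.59   2.044  0.349  0.728  1.077] F [ 1.1  0.7 -2.3] op 0.218 ff 55.0
x [-0.997  0.011 -0.082] y [ 0.011  1.    -0.002] z [ 0.082 -0.003 -0.997]
[(array([259.2, 143.5]), [246, 141, 26, 6, 30]), (array([260.7, 148.9]), [247, 147, 28, 5, 32]), (array([287.4, 164.8]), [281, 158, 15, 15, 163])] [(array([271. , 250.6]), [266, 243, 13, 15, 31])]
```

View pics/c5.png

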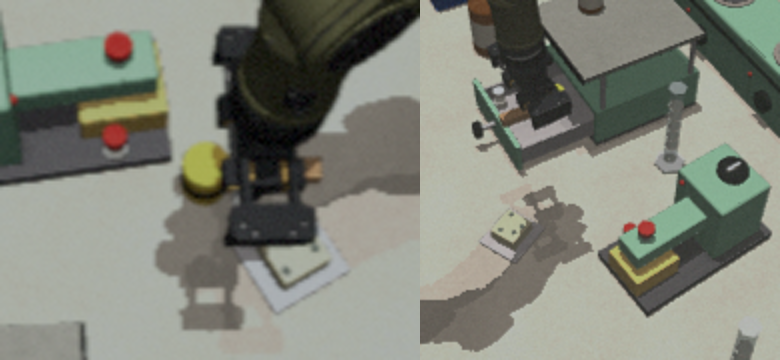

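The scene crop shows the mallet held level, with its head at (287,165) ahead of the gripper. I'll check the head offset and plan the strike.

```bash
python3 - <<'E'
from sim import *
s=r.get_state(); h=onz('scene',(287.4,164.8),.335); R=Ro.from_quat(s['eef_rot'])
g=s['tool_pos']-.019*axis(R); print('head',h,'rel grip',h-g)
S=cv2.imread('pics/s5.png').astype(int); b,G,Rr=S[...,0],S[...,1],S[...,2]
c=cents(((Rr>120)&(G<70)&(b<80)).astype(np.uint8),(230,110,290,140)); print('pin',onz('scene',c[0][0],.152))
y=-20;P=ori(5,y,-180); v=np.array([np.cos(np.radians(y)),np.sin(np.radians(y)),0]); d=np.linalg.norm((h-g)[:2]);print('d',d)
pin=np.array([.554,-.2155,0]); tc=lambda z:pin-.040*v+[0,0,z+.029]+.019*axis(P)
w=[([.45,-.14,.30],P),(tc(.20),P),(tc(.165),P),(tc(.135),P)]
sim(w,s['q']); rel(*w)
E
```

```text
head [ 4.87394384e-01 -4.22093186e-04  3.35000000e-01] rel grip [ 0.03896205 -0.0016436   0.01607515]
pin [ 0.55494917 -0.21559839  0.152     ]
d 0.03899669881675516
[ 0.45 -0.14  0.3 ] [ 0.53  0.39 -0.48  1.99  0.3   0.73  1.09] err 0.0 0.0 margin 0.57
[ 0.518 -0.202  0.21 ] [ 0.53  0.62 -0.39  1.88  0.41  0.62  1.11] err 0.0 0.0 margin 0.58
[ 0.518 -0.202  0.175] [ 0.5   0.67 -0.35  1.92  0.45  0.54  1.07] err 0.0 0.0 margin 0.5
[ 0.518 -0.202  0.145] [ 0.47  0.72 -0.31  1.94  0.48  0.46  1.04] err 0.0 0.0 margin 0.42
[   0.  -141.3   -0.2] [ 1.8 -0.1 19.9] rows 2.3
[ -60.1 -203.8   95. ] [ 1.8 -0.1 19.9] rows 2.1
[ -57.1 -203.8  129.9] [ 1.8 -0.1 19.9] rows 0.6
[ -54.6 -203.9  159.8] [ 1.8 -0.1 19.9] rows 0.5
```

Matches well (39 mm). Move over the pin.

Emit:
{"method": "move_arm", "body": {"targets": [[[0,0,-45,0,0.6,0,7],[0,0,-90,0,1.2,0,14],[0,0,-141,0,1.8,0,20],[0,0,-141,0,1.8,0,20],[0,-30,-175,40,1.8,0,20],[0,-60,-204,80,1.8,0,20],[0,-60,-204,95,1.8,0,20],[0,-60,-204,95,1.8,0,20],[0,-60,-204,95,1.8,0,20]]]}}

```text
clock: 16.1
tool_pos: [0.5182, -0.2017, 0.2112]
eef_rot: [0.173, 0.984, -0.007, 0.042]
contact_force: [-0.6, -0.2, -2.7]
opening: 0.222
finger_force: 55.0
```

```bash
python3 - <<'E'
from st import *
S=r.snapshot('scene')[:,:,::-1];cv2.imwrite('pics/s6.png',S)
H,Sa,V=cv2.split(cv2.cvtColor(S,cv2.COLOR_BGR2HSV))
c=cents(((H>22)&(H<34)&(Sa>110)&(V>90)).astype(np.uint8),(230,90,300,160),20);print(c)
for k in c: print(onz('scene',k[0],s['tool_pos'][2]+.019+.02))
z=s['tool_pos'][2]; Q=Ro.from_quat(s['eef_rot']); p=s['tool_pos']
rel((p-[0,0,z-.165],Q),(p-[0,0,z-.145],Q))
E
```

```text
t 16.1 p [ 0.5182 -0.2017  0.2112] q [ 0.531  0.623 -0.398  1.882  0.415  0.628  1.101] F [-0.6 -0.2 -2.7] op 0.222 ff 55.0
x [-0.936  0.341 -0.086] y [0.342 0.94  0.   ] z [ 0.081 -0.029 -0.996]
[(array([257.3, 109.7]), [254, 105, 10, 12, 67]), (array([257.6, 147. ]), [248, 143, 21, 9, 47])]
[ 0.55820289 -0.21433045  0.25019671]
[ 0.56193343 -0.09365223  0.25019671]
[ 4.3  0.4 46.3] [-0.  0. -0.] rows 0.7
[ 6.   0.4 66.2] [-0.  0. -0.] rows 0.3
```

Emit:
{"method": "move_arm", "body": {"targets": [[[0,3,0,35,0,0,0],[0,4,0,46,0,0,0],[0,5,0,54,0,0,0],[0,5,0,58,0,0,0],[0,5,0,58,0,0,0]]]}}

```text
clock: 16.77
tool_pos: [0.5169, -0.2031, 0.1534]
eef_rot: [0.175, 0.984, -0.008, 0.041]
contact_force: [-6.7, 3.2, 10.7]
opening: 0.22
finger_force: 55.0
```

Emit:
{"method": "move_arm", "body": {"targets": [[[0,0,0,2,0,0,0],[0,0,0,4,0,0,0],[0,0,0,4,0,0,0]]]}}

```text
clock: 17.15
tool_pos: [0.516, -0.2028, 0.1508]
eef_rot: [0.175, 0.984, -0.009, 0.041]
contact_force: [-14.9, 4.8, 26.5]
opening: 0.217
finger_force: 55.0
```

```bash
python3 - <<'E'
from st import *
D=r.snapshot('side')[:,:,::-1];S=r.snapshot('scene')[:,:,::-1]
c=lambda I,u,v:cv2.resize(I[v:v+90,u:u+100],(400,360),interpolation=2)
cv2.imwrite('pics/c7.png',np.hstack([c(D,230,185),c(S,210,85)]))
E
```

```text
t 17.15 p [ 0.516  -0.2028  0.1508] q [ 0.483  0.71  -0.322  1.94   0.488  0.483  1.033] F [-14.9   4.8  26.5] op 0.217 ff 55.0
x [-0.936  0.343 -0.083] y [ 0.344  0.939 -0.003] z [ 0.077 -0.031 -0.997]
```

View pics/c7.png

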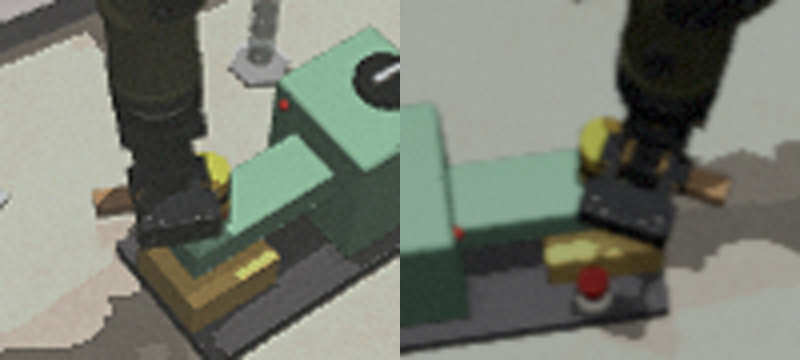

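The pictures show the head covering the pin on the nose, jar upright; the force climbed 16 N over 2.6 mm, so the pin is at its stop. Rise and return.

```bash
python3 - <<'E'
from sim import *
s=r.get_state(); p=s['tool_pos']; P=ori(5,-20,-180);O=ori(5,19,-180)
w=[(p+[0,0,.06],P),(p+[-.03,.02,.13],P),([.45,-.1,.3],ori(5,-10,-180)),([.45,.05,.30],ori(5,5,-180)),([.475,.216,.28],O)]
sim(w,s['q']);rel(*w)
E
```

```text
[ 0.516 -0.203  0.211] [ 0.53  0.62 -0.39  1.89  0.41  0.62  1.1 ] err 0.0 0.0 margin 0.58
[ 0.486 -0.183  0.281] [ 0.57  0.48 -0.46  1.9   0.33  0.74  1.15] err 0.0 0.0 margin 0.66
[ 0.45 -0.1   0.3 ] [ 0.5   0.39 -0.54  2.02  0.32  0.73  1.16] err 0.0 0.0 margin 0.54
[0.45 0.05 0.3 ] [ 0.22  0.39 -0.62  2.04  0.37  0.73  1.04] err 0.0 0.0 margin 0.52
[0.475 0.216 0.28 ] [-0.12  0.52 -0.63  1.89  0.46  0.79  0.91] err 0.0 0.0 margin 0.67
[ -5.   -0.2 -59.8] [-0.2 -0.2 -0.1] rows 1.0
[  24.1    8.1 -132.5] [-0.2 -0.2 -0.1] rows 1.3
[  84.6   73.5 -157. ] [ -1.   -0.2 -10.1] rows 1.5
[ 136.1  214.3 -161.6] [ -2.3  -0.3 -25. ] rows 2.4
[ 171.3  378.8 -144.9] [ -3.5  -0.3 -39. ] rows 2.7
```

Emit:
{"method": "move_arm", "body": {"targets": [[[0,-2,0,-20,0,0,0],[0,-5,0,-60,0,0,0],[0,10,4,-95,0,0,0],[0,24,8,-132,0,0,0],[0,55,40,-145,0,0,-5],[0,85,73,-157,-1,0,-10],[0,102,120,-159,-1.5,0,-15],[0,120,167,-160,-2,0,-20],[0,136,214,-162,-2.3,0,-25],[0,148,270,-156,-2.7,0,-30]]]}}

```text
clock: 18.5
tool_pos: [0.4612, 0.1064, 0.2917]
eef_rot: [-0.087, 0.995, 0.004, 0.044]
contact_force: [1.2, -0.2, -2.0]
opening: 0.217
finger_force: 55.0
```

```bash
python3 - <<'E'
from sim import *
from st import s
p=s['tool_pos']; O=ori(5,19,-180)
w=[([.475,.216,.28],O),([.532,.215,.17],O),([.532,.215,.06],O)]
rel(*w)
E
```

```text
t 18.5 p [0.4612 0.1064 0.2917] q [ 0.105  0.432 -0.636  1.998  0.414  0.744  0.97 ] F [ 1.2 -0.2 -2. ] op 0.217 ff 55.0
x [-0.981 -0.173 -0.089] y [-0.174  0.985  0.001] z [ 0.087  0.017 -0.996]
[-31.4 105.5  14.7] [-0.7  0.1 -8.9] rows 1.8
[-77.4  94.5 129.2] [-0.7  0.1 -8.9] rows 2.0
[-67.7  94.4 238.8] [-0.7  0.1 -8.9] rows 1.8
```

Emit:
{"method": "move_arm", "body": {"targets": [[[0,-15,50,7,-0.3,0,-4],[0,-31,105,15,-0.7,0,-9],[0,-31,105,15,-0.7,0,-9],[0,-52,100,70,-0.7,0,-9],[0,-77,95,129,-0.7,0,-9],[0,-77,95,129,-0.7,0,-9],[0,-77,95,129,-0.7,0,-9]]]}}

```text
clock: 19.38
tool_pos: [0.5304, 0.2143, 0.1699]
eef_rot: [-0.164, 0.985, 0.008, 0.043]
contact_force: [0.3, 1.3, -1.7]
opening: 0.223
finger_force: 55.0
```

```bash
python3 - <<'E'
from sim import *
from st import s
O=ori(5,19,-180)
rel(([.533,.2155,.17],O),([.533,.2155,.06],O),([.5345,.216,.036],O))
S=r.snapshot('scene')[:,:,::-1];D=r.snapshot('side')[:,:,::-1];W=r.snapshot('wrist')[:,:,::-1]
c=lambda I,u,v:cv2.resize(I[v:v+110,u:u+122],(400,360),interpolation=2)
cv2.imwrite('pics/c8.png',np.hstack([c(D,200,110),cv2.resize(W,(400,360))]))
E
```

```text
t 19.38 p [0.5304 0.2143 0.1699] q [-0.158  0.725 -0.526  1.87   0.638  0.627  0.824] F [ 0.3  1.3 -1.7] op 0.223 ff 55.0
x [-0.942 -0.323 -0.087] y [-0.325  0.946  0.001] z [ 0.082  0.029 -0.996]
[-2.8  0.3  0.2] [ 0.1 -0.  -0.1] rows 0.0
[  6.7   0.2 109.8] [ 0.1 -0.  -0.1] rows 1.8
[  7.2   0.2 133.8] [ 0.1 -0.  -0.1] rows 0.4
```

View pics/c8.png

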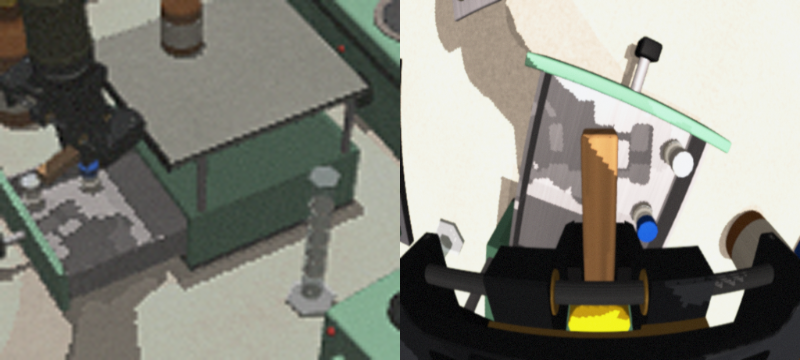

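The views show the mallet in the gripper over the drawer, both pots clear, handle tail perhaps slightly down. Lower with a watch on the force.

Emit:
{"method": "move_arm", "body": {"targets": [[[0,0,0,40,0,0,0],[0,3,0,80,0,0,0],[0,6,0,110,0,0,0],[0,7,0,122,0,0,0],[0,7,0,128,0,0,0],[0,7,0,128,0,0,0]]]}}

```text
clock: 20.27
tool_pos: [0.5348, 0.2159, 0.0417]
eef_rot: [-0.165, 0.985, 0.008, 0.043]
contact_force: [0.6, -0.6, -2.1]
opening: 0.221
finger_force: 55.0
```

Emit:
{"method": "move_arm", "body": {"targets": [[[0,0,0,3,0,0,0],[0,0,0,6,0,0,0],[0,0,0,8,0,0,0],[0,0,0,9.5,0,0,0],[0,0,0,9.5,0,0,0]]]}}

```text
clock: 20.9
tool_pos: [0.5348, 0.2157, 0.0315]
eef_rot: [-0.165, 0.985, 0.007, 0.042]
contact_force: [-0.2, -0.2, 1.7]
opening: 0.221
finger_force: 55.0
```

Emit:
{"method": "move_arm", "body": {"newtons": 3, "targets": [[[0,0,0,0,0,0,0],[0,0,0,0,0,0,0],[0.3,0,0,0,0,0,0],[0.55,0,0,0,0,0,0],[0.55,0,0,0,0,0,0],[0.55,0,0,-20,0,0,0],[0.55,-5,0,-65,0,0,0],[0.55,-10,0,-125,0,0,0],[0.55,-10,0,-165,0,0,0],[0.55,-10,0,-165,0,0,0]]]}}

```text
clock: 22.15
tool_pos: [0.5324, 0.2153, 0.1995]
eef_rot: [-0.164, 0.985, 0.008, 0.045]
contact_force: [0.9, 0.3, -0.6]
opening: 0.553
finger_force: 0.0
```

```bash
python3 - <<'E'
from sim import *
from st import s
w=[([.44,.22,.29],ori(30,0,-180)),([.365,.2275,.127],ori(30,0,-180)),([.4155,.2275,.040],ori(30,0,-180))]
sim(w,s['q']);rel(*w)
cv2.imwrite('pics/w9.png',r.snapshot('wrist')[:,:,::-1])
E
```

```text
t 22.15 p [0.5324 0.2153 0.1995] q [-0.127  0.689 -0.576  1.841  0.608  0.695  0.853] F [ 0.9  0.3 -0.6] op 0.553 ff 0.0
x [-0.942 -0.323 -0.092] y [-0.325  0.946  0.002] z [ 0.086  0.031 -0.996]
[0.44 0.22 0.29] [-0.34  0.39 -0.65  2.29  1.36  0.65 -0.52] err 0.0 0.0 margin 0.27
[0.365 0.228 0.127] [-0.29  1.17 -1.47  2.56  1.56  1.67 -1.26] err 6.9 1.4 margin 0.0
[0.416 0.228 0.04 ] [-0.21  1.38 -1.3   2.51  1.89  1.73 -1.16] err 0.0 0.0 margin 0.05
[ 77.3  34.6 -97.9] [  5.9 -24.5  18.2] rows 2.9
[160.4  65.8  58.2] [  5.9 -24.5  18.2] rows 2.9
[120.8  49.3 149.2] [  5.9 -24.5  18.2] rows 1.6
```

View pics/w9.png

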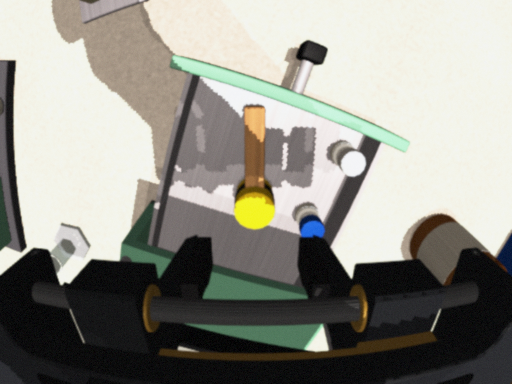

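The mallet stands in the drawer as before, pots upright and knob clear at (312,52). Regrip the knob from above.

Emit:
{"method": "move_arm", "body": {"newtons": 25, "targets": [[[0.6,40,15,-60,2,-8,6],[0.6,77,35,-98,6,-24.5,18],[0.6,77,35,-98,6,-24.5,18],[0.6,77,35,-98,6,-24.5,18],[0.6,77,35,-98,6,-24.5,18]]]}}

```text
clock: 22.82
tool_pos: [0.4376, 0.2195, 0.2863]
eef_rot: [-0.003, 0.967, -0.003, 0.256]
contact_force: [0.9, 0.5, 0.1]
opening: 0.594
finger_force: 0.0
```

```bash
python3 - <<'E'
from sim import *
from st import s
O=ori(30,0,-180)
w=[([.4146,.2273,.26],O),([.4146,.2273,.15],O),([.4146,.2273,.040],O)]
sim(w,s['q']);rel(*w)
S=r.snapshot('scene')[:,:,::-1]
cv2.imwrite('pics/s9.png',S)
E
```

```text
t 22.82 p [0.4376 0.2195 0.2863] q [-0.77   0.349 -0.048  2.315  1.315  0.4   -0.456] F [0.9 0.5 0.1] op 0.594 ff 0.0
x [-0.869 -0.007 -0.494] y [-0.003  1.    -0.008] z [ 0.494 -0.005 -0.869]
[0.415 0.227 0.26 ] [-0.78  0.4  -0.12  2.39  1.57  0.45 -0.8 ] err 0.0 0.0 margin 0.17
[0.415 0.227 0.15 ] [-0.62  0.72 -0.42  2.51  2.05  0.78 -1.39] err 0.0 0.0 margin 0.05
[0.415 0.227 0.04 ] [-0.6   1.05 -0.47  2.54  2.25  1.08 -1.62] err 0.0 0.0 margin 0.02
[32.9  8.  11.5] [-0.3 -0.4  0.4] rows 0.6
[ 87.3   8.9 107.1] [-0.3 -0.4  0.4] rows 1.8
[141.6   9.7 202.7] [-0.3 -0.4  0.4] rows 1.8
```

Emit:
{"method": "move_arm", "body": {"targets": [[[0.6,33,8,11,0,0,0],[0.6,33,8,11,0,0,0],[0.6,60,8,58,0,0,0],[0.6,87,9,107,0,0,0],[0.6,87,9,107,0,0,0],[0.6,87,9,107,0,0,0]]]}}

```text
clock: 23.62
tool_pos: [0.4164, 0.2261, 0.149]
eef_rot: [-0.002, 0.967, -0.005, 0.254]
contact_force: [-0.3, -0.3, 0.1]
opening: 0.602
finger_force: 0.0
```

```bash
python3 - <<'E'
from sim import *
from st import s
O=ori(30,0,-180)
w=[([.4146,.2273,.09],O),([.4146,.2273,.040],O)]
rel(*w)
W=r.snapshot('wrist')[:,:,::-1];i=r.camera_info('wrist')
print(cents((W.max(2)<40).astype(np.uint8),(200,80,320,235),60))
c=i['R']@np.array([.4055,.2273,.056])+i['t'];t=np.arctan2(np.hypot(*c[:2]),c[2]);print('exp',c[:2]/np.hypot(*c[:2])*t*i['fx']+[i['cx'],i['cy']])
E
```

```text
t 23.62 p [0.4164 0.2261 0.149 ] q [-0.717  0.701 -0.239  2.5    2.141  0.665 -1.455] F [-0.3 -0.3  0.1] op 0.602 ff 0.0
x [-0.871 -0.007 -0.491] y [-0.002  1.    -0.012] z [ 0.491 -0.009 -0.871]
[30.5  1.9 50.4] [-0.5 -0.6  0.4] rows 0.9
[55.1  2.5 94. ] [-0.5 -0.6  0.4] rows 0.8
[(array([257.5, 138.3]), [243, 117, 30, 43, 1167])]
exp [258.89485086 133.87841233]
```

Emit:
{"method": "move_arm", "body": {"targets": [[[0.6,15,1,25,0,0,0],[0.6,30,2,50,0,0,0],[0.6,45,2,75,0,0,0],[0.6,55,2,94,0,0,0],[0.6,55,2,94,0,0,0],[0,55,2,94,0,0,0],[0,55,2,94,0,0,0],[0,55,2,94,0,0,0],[0,55,2,94,0,0,0],[0,55,2,94,0,0,0]]]}}

```text
clock: 24.92
tool_pos: [0.4157, 0.227, 0.0436]
eef_rot: [-0.001, 0.966, -0.004, 0.257]
contact_force: [-1.4, -4.3, 6.9]
opening: 0.245
finger_force: 25.0
```

Emit:
{"method": "move_arm", "body": {"targets": [[[0,0,0,0,0,0,0],[0,0,0,0,0,0,0]]]}}

```text
clock: 25.18
tool_pos: [0.4157, 0.227, 0.0436]
eef_rot: [-0.001, 0.966, -0.004, 0.257]
contact_force: [-1.1, -3.7, 7.6]
opening: 0.245
finger_force: 25.0
```

```bash
python3 - <<'E'
from sim import *
from st import s
O=Ro.from_quat(s['eef_rot']);p=s['tool_pos']
rel((p+[.16,0,0],O),(p+[.172,0,0],O))
E
```

```text
t 25.18 p [0.4157 0.227  0.0436] q [-0.672  1.023 -0.338  2.532  2.323  0.988 -1.695] F [-1.1 -3.7  7.6] op 0.245 ff 25.0
x [-0.868 -0.005 -0.497] y [-0.001  1.    -0.009] z [ 0.497 -0.008 -0.868]
[-1.389e+02 -1.000e-01  7.950e+01] [0. 0. 0.] rows 2.6
[-1.493e+02 -1.000e-01  8.540e+01] [0. 0. 0.] rows 0.2
```

Emit:
{"method": "move_arm", "body": {"targets": [[[0,-7,0,4,0,0,0],[0,-21,0,12,0,0,0],[0,-36,0,20.5,0,0,0],[0,-52,0,30,0,0,0],[0,-69,0,39.5,0,0,0],[0,-86,0,49,0,0,0],[0,-103,0,59,0,0,0],[0,-119,0,68,0,0,0],[0,-131,0,75,0,0,0],[0,-139,0,79.5,0,0,0]]]}}

```text
clock: 26.42
tool_pos: [0.5766, 0.2275, 0.0436]
eef_rot: [-0.001, 0.966, -0.004, 0.257]
contact_force: [-2.6, -4.2, 9.1]
opening: 0.247
finger_force: 25.0
```

Emit:
{"method": "move_arm", "body": {"targets": [[[0,-4,0,2.3,0,0,0],[0,-8,0,4.5,0,0,0],[0,-10,0,5.7,0,0,0],[0,-11,0,6.3,0,0,0],[0,-11,0,6.3,0,0,0]]]}}

```text
clock: 27.05
tool_pos: [0.5878, 0.2275, 0.0436]
eef_rot: [-0.001, 0.966, -0.004, 0.257]
contact_force: [-5.5, -4.8, 12.3]
opening: 0.247
finger_force: 25.0
```

Emit:
{"method": "move_arm", "body": {"targets": [[[0,-2,0,1,0,0,0],[0,-4,0,2.3,0,0,0],[0,-4,0,2.3,0,0,0]]]}}

```text
clock: 27.42
tool_pos: [0.5879, 0.2275, 0.0433]
eef_rot: [-0.003, 0.967, -0.004, 0.253]
contact_force: [-18.6, -5.5, 27.2]
opening: 0.245
finger_force: 25.0
```

Against the stop: fully shut. Ease off, let go, and back out along the tool axis.

Emit:
{"method": "move_arm", "body": {"targets": [[[0,0,0,0,0,0,0],[0.3,0,0,0,0,0,0],[0.6,0,0,0,0,0,0],[0.6,0,0,0,0,0,0],[0.6,0,0,-15,0,0,0],[0.6,0,0,-50,0,0,0],[0.6,0,0,-90,0,0,0],[0.6,0,0,-130,0,0,0],[0.6,0,0,-130,0,0,0],[0.6,0,0,-130,0,0,0]]]}}

```text
clock: 28.68
tool_pos: [0.5284, 0.2303, 0.1553]
eef_rot: [-0.002, 0.967, -0.002, 0.256]
contact_force: [-0.1, 0.3, 0.1]
opening: 0.598
finger_force: 0.0
```

```bash
python3 - <<'E'
from st import *
S=r.snapshot('scene')[:,:,::-1];D=r.snapshot('side')[:,:,::-1]
def red(I): b,g,R=cv2.split(I.astype(int)); return ((R>120)&(g<70)&(b<80)).astype(np.uint8)
a=cents(red(S),(230,110,290,170));b=cents(red(D),(255,220,310,260));print(a,b)
k=cents((D.max(2)<50).astype(np.uint8),(222,155,250,190));print('knob side',k)
E
```

```text
t 28.68 p [0.5284 0.2303 0.1553] q [-0.663  0.703 -0.008  2.243  2.16   0.389 -1.22 ] F [-0.1  0.3  0.1] op 0.598 ff 0.0
x [-0.869 -0.006 -0.496] y [-0.003  1.    -0.006] z [ 0.496 -0.004 -0.869]
[(array([258.8, 125.1]), [255, 122, 8, 7, 47]), (array([257.6, 154.7]), [254, 152, 8, 7, 45])] [(array([282.8, 233.7]), [279, 231, 8, 7, 43]), (array([273.8, 233.1]), [272, 232, 5, 4, 13])]
knob side [(array([224.4, 159.3]), [222, 155, 7, 9, 42]), (array([247.9, 156.8]), [246, 155, 4, 5, 9]), (array([234.1, 170.6]), [232, 167, 5, 8, 27])]
```

The pin and jar show at their starting pixels, and so does the knob in the side view ((234.1,170.6) against (233.6,170.6) at the start). The robot touches nothing.

```bash
python3 -c "
from plant import r
print(r.finish_job())"
```

```text
the job is handed in; nothing more can be done
None
```

I handed the job in at about 29 s of the 72 s allowed: the pin was struck to its stop with the mallet's head, the mallet is back in the shut drawer, and the gripper is clear; the hand-in gave no verdict.

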